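# Open the safety-capped bottle at the slip-mixing bench

### The arm

A 7-joint arm with a two-finger parallel gripper is mounted at the origin on the work surface. World frame = base frame: x ahead of the robot, y to its left, z up, the work surface at z = 0. Lengths are in m, angles in rad, forces in N, time in s.
With the tool pointing down it reaches from about 0.425 to 0.825 m from the base axis. Payload 3.6 kg.
Tool frame: the origin (TCP) lies between the finger pads; the fingertips stand env.tcp_to_tips ahead of it and the grasp point (between the pads) lies 3 mm ahead of it (env.tcp_to_tips is the distance from the TCP to the fingertips, in m); z points along the fingers, y is the line along which they close (so a half turn about z gives the same grasp; the last joint's range is limited). The gripper opens to 93 mm and grips with 3 to 60 N. Pads are 15 mm wide; open, the fingers measure 128 mm over their backs; the gripper's body (75 mm by 188 mm) begins 65 mm behind the grasp point.
Start: joints at [-1.345, 0.615, -0.013, 1.423, 0.008, 1.103, -0.04], TCP at [0.162, 0.629, 0.241] pointing down, gripper open.
Joint ranges: [-3.12, 3.12], [-0.3, 2.06], [-1.34, 1.32], [0.26, 2.42], [-1.36, 4.5], [0.01, 1.98], [-2.84, 2.84]. Speed limits (rad/s): [2.79, 2.79, 3.14, 3.14, 3.14, 3.14, 3.14].

### API

Orientations are given as a rotation vector (axis times angle).
In Python, from rig import env gives the robot as it stands.
- The arm moves only by the tool apply_moves, never from a script. Its argument "plan" is a list of rows, each a list of 5 numbers: the shift along the tool's x, y, z normalised to -1 to 1, where 1 is 0.12 m, then the turn about the tool's z normalised to -1 to 1, where 1 is 180 degrees, then the opening, from 0 (shut) to 1 (fully open). In form: [[x, y, z, twist, gripper], ...]. A call has 1 to 20 rows; each row is the pose to reach, as a shift and turn from the pose commanded when the call began, along the tool's axes at that moment, turning the shorter way round; what a row does not reach only later rows make up. A row lasts 1/10 s, in which the tool goes at most 50 mm and 8.59 degrees, less where a joint would pass 70% of its speed; a pose out of reach is approached as far as the arm can. A call with a number of a shift or a turn outside -1 to 1 is refused whole. A call with a gripper value outside its range is refused whole. The fingers move at their own pace and stop on an object; "squeeze" is the grip in N (left out, the last holds). Time passes only in rows, so rows that repeat a pose let the fingers close. It gives the time, the measured TCP pose, the force, the opening and the grip force at its end, in the units of the state.
- env.observe(): the state, without advancing time (a new reading comes with each control period).
- env.capture(name): name is "side" or "top"; returns (picture, depth): 384x512x3 uint8, red, green, blue; 384x512 float32, m along the optical axis (not along the pixel's ray), 0 where there is no reading.
- env.camera_model(name): a dict with "K" (3x3 intrinsics, pixels), "R" (3x3) and "t" (3): a world point X has camera coordinates R X + t. Camera axes: x right, y down, z forward; pixel columns grow to the right and rows downward; lengths in m; the calibration is good to about 2 mm. A picture is of the moment at which its call begins. camera_model takes no time and is no camera call.
- env.close_job(): hands the job in; it is judged then, once.
The state is a dict: "time_s": time; "joint_positions": joint angles; "dq": joint speeds; "joint_torque": joint torques, N m; "tcp_pos": TCP position; "tcp_rot": TCP orientation; "wrist_force": force on the tool from outside, world axes, zero at the start; "torque": the same for the moment, N m; "opening": opening from 0.0 (shut) to 1.0 (fully open); "grip_force": force on a finger pad.
Only numpy, scipy, OpenCV 4.12 (cv2) and the standard library are available. Lean on these libraries where they do the work, as an engineer would, in place of code of your own. Each camera call takes 0.05 s, during which the arm holds its last target. There are 200 camera calls.

### The job

Open the bottle that has the broad ribbed push-and-turn safety cap, one of three square bottles in the plywood rack, so that it is ready for dosing: press its cap down, keep it pressed while you twist it anticlockwise (seen from above) until it is free, then lift it off. The program finishes while still holding the cap: keep it gripped, level and still, straight above the bottle's open mouth with 4 to 15 cm of clear air between them, and do not put it down or let go. Leave the bottle seated in its well of the rack, and do not shift the other bottles or anything else on the bench.

Things in the scene. Friction and masses are not known exactly. Their poses are not given: they have to be found in the camera images.
- cap_center (a point): Centre of the loose push-and-turn safety cap: a grey ribbed plastic cup upside down, 46 mm in diameter, 28 mm high, 40 g, z up. Its skirt's rim is 14 mm below this point, the bottle's shoulder 14 mm below that rim. Grip it from above across its diameter at any yaw; there is room for fingers all round. Its x axis runs through its two inner lugs, along the bottle's x axis while locked.
- cap_top (a point): Centre of the cap's flat top, 14 mm above its centre. Spring: pressing takes 5 N to start, 13 N at the hard stop 6 mm down. Pressed over 4 mm (5 is right) it turns anticlockwise seen from above (+yaw), as the raised arrows show; held until turned 50 degrees, free to lift off between 55 and 130: turn about 70 degrees (1.2 rad) in one grasp. Clockwise it meets a stop.
- bottle_mouth (a point): Centre of the open mouth, on the rim of the bottle's round neck (26 mm across), 142 mm above the bottle's underside; hidden in the cap, 4 mm above the cap's centre, while that is locked on. Axes as the bottle's.
- bottle: The loose white square plastic bottle under the safety cap, about 0.45 kg: 76 x 76 mm, origin at the centre of its underside, z up, sides along its x and y, top of the shoulder 110 mm up. It stands in one of the rack's three wells with 1.5 mm of play all round; the well keeps it from turning.
- rack: Plywood bottle rack screwed to the bench, 103 mm along its x, 285 mm along its y, 75 mm high; origin at the centre of its underside; three square wells of 79 mm in a row along its y, 91 mm apart, the middle one at the origin; their floor is 12 mm above the bench.
- bottle_nozzle: Bystander in the rack: the same square bottle with a pointed nozzle cap, 160 mm high in all; origin at the centre of its underside.
- bottle_low: Bystander in the rack: the same square bottle with a low, narrow screw cap (29 mm across), 123 mm high in all; origin at the centre of its underside.
- brush: Bystander: wooden brush, 200 mm long, lying on the bench in front of the rack.
- rib: Bystander: flat wooden rib, 100 x 60 x 6 mm, lying in front of the rack.
- beaker: Bystander: clear measuring cup, 68 mm across, 90 mm high, standing beside the rack's +y end.
- loop_tool: Bystander: wood-handled loop trimming tool, 180 mm long, lying behind the rack.
- test_tile: Bystander: L-shaped terracotta glaze test tile, 45 x 70 mm, 52 mm high, on the right of the bench.
- bowl: Bystander: terracotta bowl, 110 mm across, 50 mm high, on the right of the bench.
- cap: The same cap, given at the centre of its skirt's lower rim, 14 mm below its centre; z up, x along its two inner lugs.
Mind the look-alikes: they are no part of the job. There is more than one size of the cap; the job needs the smallest.

How it is judged:
By the outcome, as a careful person would: the job done as asked, in the order asked, and still so for the second after the job is handed in, while the arm keeps its last pose, push and grip.
It also fails if it takes over 38 s, if anything falls off the work surface, if the arm or the gripper's body presses on something with over 40 N, if the wrist force passes 120 N, or if a joint passes its speed limit or range.

## Working session

There is one attempt and no reset: what is moved stays moved. The work goes in short steps, Python scripts to look and compute and a tool call to move; the robot and the scene stay as the last step left them, time stands still between calls to the robot, and variables do not carry over. Pictures are saved under pics/ and viewed, at most 10 in all, crops included, and the job is handed in when it is done.

Besides the shell and the picture viewer there is one more tool, called by a JSON object that holds its "api" and its "payload", one argument or row to a line. apply_moves: Moves the arm, as the interface text tells. Scaled input: -1 to 1 covers 0.12 m each way for a shift and 180 degrees each way for a turn. Its arguments: {"type":"object","properties":{"plan":{"type":"array"},"squeeze":{"type":"number"}},"required":["plan"]}

```bash
mkdir -p pics; cat > h.py <<'E'
import numpy as np,cv2
from rig import env
def grab(n,f):
    p,d=env.capture(n); np.savez('pics/'+f+'.npz',p=p,d=d); cv2.imwrite('pics/'+f+'.png',p[:,:,::-1]); return p,d
def plane(n,u,v,z):
    c=env.camera_model(n);R,t=np.array(c['R']),np.array(c['t'])
    r=R.T@np.linalg.inv(c['K'])@np.array([u,v,1.]);o=-R.T@t
    return o+r*(z-o[2])/r[2]
def cloud(n,d):
    c=env.camera_model(n);R,t,K=np.array(c['R']),np.array(c['t']),np.array(c['K'])
    v,u=np.indices(d.shape);X=np.stack([(u-K[0,2])/K[0,0]*d,(v-K[1,2])/K[1,1]*d,d],-1)
    return (X-t)@R
E
python3 - <<'E'
from h import *
a,_=grab('top','t0');b,_=grab('side','s0')
for n in('top','side'):
    c=env.camera_model(n);print(n,np.round(-np.array(c['R']).T@c['t'],3),np.round(c['K'],1).tolist())
print(env.observe(),env.tcp_to_tips)
E
```

```text
top [ 0.354 -0.128  1.545] [[459.5, 0.0, 250.2], [0.0, 459.5, 192.6], [0.0, 0.0, 1.0]]
side [ 0.061 -1.167  0.987] [[489.6, 0.0, 254.7], [0.0, 489.6, 197.1], [0.0, 0.0, 1.0]]
{'time_s': 0.1, 'joint_positions': array([-1.34552093,  0.61579482, -0.01260771,  1.42471074,  0.00808937,
        1.10339562, -0.0404024 ]), 'dq': array([ 1.51819954e-03, -6.28780261e-04,  6.52472411e-05, -3.82928357e-03,
        1.76525647e-03,  2.27640497e-04,  2.65580886e-03]), 'joint_torque': array([ 1.53400812e-03, -4.60042977e+01,  2.10094359e-01, -1.66244119e+01,
       -6.12037349e-02,  1.69668213e-02,  9.75149987e-05]), 'tcp_pos': array([0.16175839, 0.6288801 , 0.2396242 ]), 'tcp_rot': array([-0.39433179, -3.11648096,  0.00352376]), 'wrist_force': array([ 0.5009071 ,  0.20044846, -0.95727772]), 'torque': array([-0.0120403 ,  0.01998131, -0.04832688]), 'grip_force': 0.0, 'opening': 1.002416233804778} 0.022
```

View pics/t0.png

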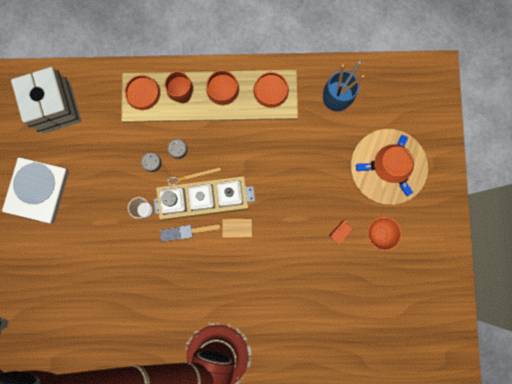

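View pics/s0.png

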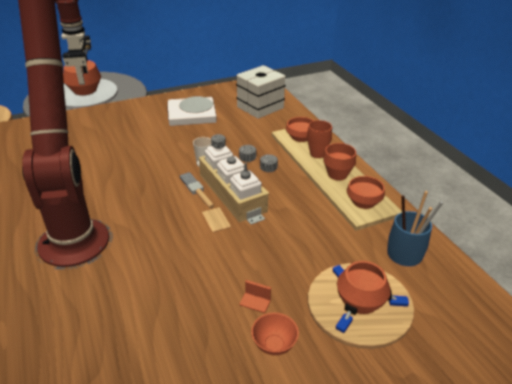

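```bash
python3 - <<'E'
from h import *
z=np.load('pics/t0.npz');p=z['p'];d=z['d']
c=p[135:250,115:265,::-1]
s=np.load('pics/s0.npz')['p'][125:225,190:280,::-1]
A=cv2.resize(c,None,fx=4,fy=4,interpolation=3);B=cv2.resize(s,(198,220),interpolation=3)
o=np.zeros((460,800,3),np.uint8);o[:, :600]=A;o[:220,600:798]=B
cv2.imwrite('pics/crop.png',o)
P=cloud('top',d);Z=P[...,2]
# cap top from depth
for lo,hi,nm in((.155,.185,'cap-high'),(.118,.155,'mid'),(.06,.08,'rack'),(.015,.045,'low')):
    m=((Z>lo)&(Z<hi)).astype(np.uint8);m[:135]=0;m[250:]=0;m[:,:115]=0;m[:,265:]=0
    n,l,st,ce=cv2.connectedComponentsWithStats(m)
    for i in range(1,n):
        if st[i,4]>8: q=P[l==i];print(nm,st[i].tolist(),ce[i].round(1),np.median(q,0).round(4),q.mean(0).round(4),np.ptp(q,0).round(3))
E
```

```text
cap-high [227, 189, 3, 4, 9] [228.1 190.7] [ 0.5194 -0.0498  0.1714] [ 0.5194 -0.0499  0.1687] [0.008 0.007 0.019]
cap-high [161, 191, 16, 15, 186] [168.8 198. ] [0.5006 0.1298 0.1645] [0.5006 0.13   0.1644] [0.043 0.045 0.019]
mid [219, 182, 22, 21, 343] [229.  192.2] [ 0.5182 -0.0503  0.1239] [ 0.5196 -0.0502  0.1268] [0.063 0.065 0.035]
mid [190, 186, 21, 21, 351] [200.2 196. ] [0.5086 0.0395 0.1233] [0.5096 0.0397 0.1254] [0.063 0.063 0.025]
mid [162, 189, 21, 22, 163] [174.7 201.6] [0.4858 0.1124 0.1228] [0.4932 0.1188 0.1258] [0.065 0.062 0.036]
mid [161, 191, 6, 5, 11] [162.5 192.5] [0.5237 0.1584 0.1219] [0.5225 0.1576 0.1225] [0.012 0.016 0.009]
rack [157, 176, 91, 43, 954] [203.1 198.7] [0.4979 0.0329 0.075 ] [0.5061 0.0363 0.0745] [0.132 0.29  0.02 ]
rack [130, 199, 14, 18, 51] [133.7 205.6] [0.4905 0.2658 0.0699] [0.4878 0.261  0.0698] [0.056 0.041 0.02 ]
low [168, 139, 19, 20, 280] [177.2 148.2] [0.6816 0.1268 0.0373] [0.6815 0.1265 0.0361] [0.062 0.062 0.028]
low [142, 152, 20, 20, 285] [151.  161.6] [0.637 0.214 0.037] [0.6375 0.2141 0.0362] [0.062 0.061 0.03 ]
low [134, 200, 12, 17, 57] [137.5 207.4] [0.4874 0.2612 0.0313] [0.4854 0.2589 0.0301] [0.052 0.035 0.03 ]
low [147, 205, 6, 12, 20] [150.4 211.2] [0.471  0.2149 0.0338] [0.4719 0.2158 0.0317] [0.037 0.015 0.027]
low [202, 213, 14, 2, 14] [208.5 213.5] [0.4611 0.0235 0.031 ] [0.4611 0.0233 0.0321] [0.004 0.041 0.029]
low [160, 224, 60, 18, 468] [184.9 231.5] [0.4054 0.1091 0.0193] [0.4034 0.1031 0.0196] [0.053 0.197 0.015]
```

View pics/crop.png

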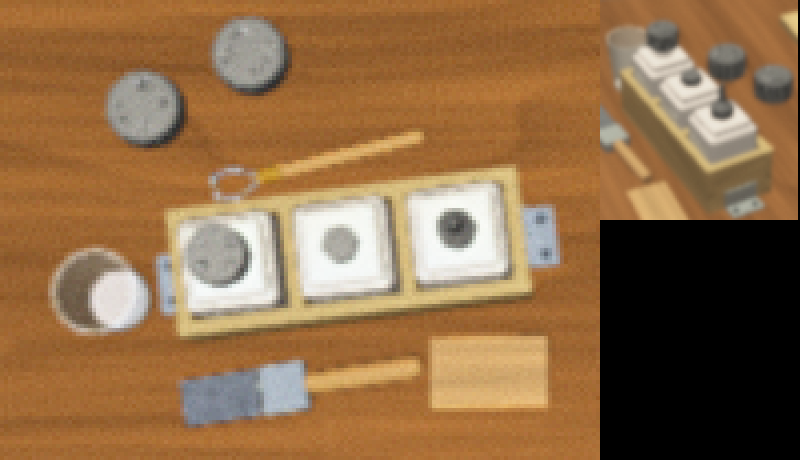

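Candidates in the top view:
- Ribbed cap on the left bottle (169,198): about 45 mm across, top at z 0.164. This is the match.
- Loose bench caps (151,161) and (177,149): about 62 mm, too big.
- Low cap (200,196).
- Nozzle cap (229,192).

The crop confirms the left bottle carries the broad ribbed cap, at about (0.500, 0.130). I'll travel there at the current height.

{"api": "apply_moves", "payload": {
  "plan": [
    [-0.94,-0.83,0,0,1],
    [-0.94,-0.83,0,0,1],
    [-0.94,-0.83,0,0,1],
    [-0.94,-0.83,0,0,1],
    [-0.94,-0.83,0,0,1]
  ]
}}

```text
time_s: 0.6
tcp_pos: [0.2474, 0.5038, 0.2406]
tcp_rot: [-0.399, -3.116, 0.001]
wrist_force: [0.3, -0.5, -0.4]
opening: 1.001
grip_force: 0.0
```

{"api": "apply_moves", "payload": {
  "plan": [
    [-0.94,-0.83,0,0,1],
    [-0.94,-0.83,0,0,1],
    [-0.94,-0.83,0,0,1],
    [-0.94,-0.83,0,0,1],
    [-0.94,-0.83,0,0,1]
  ]
}}

```text
time_s: 1.1
tcp_pos: [0.3307, 0.3811, 0.2406]
tcp_rot: [-0.395, -3.116, -0.001]
wrist_force: [-0.6, 0.7, -0.5]
opening: 1.003
grip_force: 0.0
```

{"api": "apply_moves", "payload": {
  "plan": [
    [-0.94,-0.83,0,0,1],
    [-0.94,-0.83,0,0,1],
    [-0.94,-0.83,0,0,1],
    [-0.94,-0.83,0,0,1],
    [-0.94,-0.83,0,0,1]
  ]
}}

```text
time_s: 1.6
tcp_pos: [0.415, 0.2576, 0.2405]
tcp_rot: [-0.392, -3.116, -0.002]
wrist_force: [0.8, 0.5, 0.4]
opening: 0.998
grip_force: 0.0
```

{"api": "apply_moves", "payload": {
  "plan": [
    [-0.94,-0.83,0,0.5,1],
    [-0.94,-0.83,0,0.5,1],
    [-0.94,-0.83,0,0.5,1],
    [-0.94,-0.83,0,0.5,1],
    [-0.94,-0.83,0,0.5,1],
    [-0.94,-0.83,0,0.5,1],
    [-0.94,-0.83,0,0.5,1],
    [-0.94,-0.83,0,0.5,1],
    [-0.94,-0.83,0,0.5,1],
    [-0.94,-0.83,0,0.5,1],
    [-0.94,-0.83,0,0.5,1],
    [-0.94,-0.83,0,0.5,1],
    [-0.94,-0.83,0,0.5,1]
  ]
}}

```text
time_s: 2.9
tcp_pos: [0.4991, 0.1344, 0.2403]
tcp_rot: [-2.475, -1.933, 0.0]
wrist_force: [-0.2, 0.6, -0.3]
opening: 1.001
grip_force: 0.0
```

```bash
python3 - <<'E'
from h import *
from scipy.spatial.transform import Rotation as Ro
for n,f,(y0,y1,x0,x1) in(('top','t0',(185,212,155,185)),('side','s0',(130,152,205,232))):
    z=np.load(f'pics/{f}.npz');P=cloud(n,z['d']);g=z['p'].astype(float).mean(2)
    for lo in(.157,.152):
        m=(P[...,2]>lo)&(P[...,2]<.172);k=np.zeros_like(m);k[y0:y1,x0:x1]=1;q=P[m&k]
        c,r=cv2.minEnclosingCircle(q[:,:2].astype(np.float32));print(n,lo,len(q),q.mean(0).round(4),np.round(c,4),round(r,4),((q.max(0)+q.min(0))/2).round(4))
o=env.observe();R=Ro.from_rotvec(o['tcp_rot']).as_matrix();print(R.round(3),o['joint_positions'].round(2))
print(R.T@(np.array([.5,.1298,.153])-o['tcp_pos'])/.12)
p,d=grab('side','s1');cv2.imwrite('pics/s1c.png',cv2.resize(p[60:230,140:310,::-1],(600,600),interpolation=3))
E
```

```text
top 0.157 183 [0.5006 0.1301 0.1644] [0.5007 0.1308] 0.0237 [0.5006 0.1312 0.1646]
top 0.152 191 [0.5001 0.1296 0.1639] [0.5008 0.1304] 0.0238 [0.4997 0.1304 0.1619]
side 0.157 105 [0.5011 0.1239 0.1628] [0.5025 0.1251] 0.0248 [0.5014 0.1247 0.1625]
side 0.152 123 [0.5007 0.1218 0.1616] [0.5025 0.1251] 0.0248 [0.5018 0.1247 0.1601]
[[ 0.242  0.97  -0.001]
 [ 0.97  -0.242  0.001]
 [ 0.001 -0.001 -1.   ]] [-0.63  0.44  0.48  1.82 -0.25  0.95 -0.29]
[-0.03552164  0.01694704  0.72739385]
```

View pics/s1c.png

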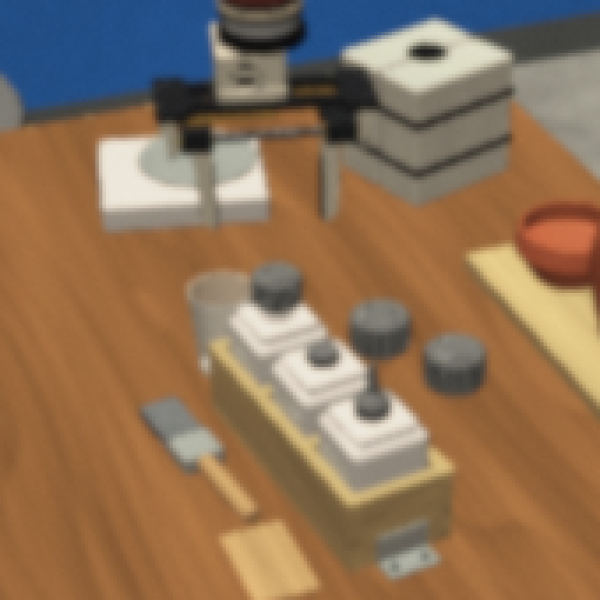

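Side crop: the open fingers (tips about (210,225) and (330,215)) straddle the line above the ribbed cap at (276,287). Now I'll centre, descend and close.

{"api": "apply_moves", "payload": {
  "plan": [
    [-0.04,0.025,0,0,1],
    [-0.04,0.025,0.2,0,1],
    [-0.04,0.025,0.4,0,1],
    [-0.04,0.025,0.55,0,1],
    [-0.04,0.025,0.65,0,1],
    [-0.04,0.025,0.73,0,1],
    [-0.04,0.025,0.73,0,1],
    [-0.04,0.025,0.73,0,1]
  ]
}}

```text
time_s: 3.75
tcp_pos: [0.5019, 0.1257, 0.1535]
tcp_rot: [2.483, 1.925, 0.001]
wrist_force: [-0.2, -0.0, -0.3]
opening: 1.001
grip_force: 0.0
```

{"api": "apply_moves", "payload": {
  "plan": [
    [0,0,0,0,0.6],
    [0,0,0,0,0.6],
    [0,0,0,0,0.6],
    [0,0,0,0,0.6],
    [0,0,0,0,0.4],
    [0,0,0,0,0.4],
    [0,0,0,0,0.4],
    [0,0,0,0,0.4]
  ],
  "squeeze": 6
}}

```text
time_s: 4.55
tcp_pos: [0.5008, 0.126, 0.153]
tcp_rot: [-2.482, -1.925, 0.001]
wrist_force: [-0.9, 0.4, 1.2]
opening: 0.496
grip_force: 6.0
```

The TCP sits about 3.5 mm off along the pads (y), so I'll reopen slightly, shift, and close firmly.

{"api": "apply_moves", "payload": {
  "plan": [
    [0,0,0,0,0.62],
    [0,0,0,0,0.62],
    [0.03,0,0,0,0.62],
    [0.03,0,0,0,0.62],
    [0.03,0,0,0,0.62],
    [0.03,0,0,0,0.4],
    [0.03,0,0,0,0.4],
    [0.03,0,0,0,0.4],
    [0.03,0,0,0,0.4],
    [0.03,0,0,0,0.4]
  ],
  "squeeze": 45
}}

```text
time_s: 5.55
tcp_pos: [0.5018, 0.1294, 0.153]
tcp_rot: [-2.482, -1.925, 0.001]
wrist_force: [-1.2, 0.4, 0.9]
opening: 0.488
grip_force: 45.0
```

```bash
python3 - <<'E'
from h import *
o=env.observe();print(o['tcp_pos'].round(4),o['wrist_force'].round(2),o['torque'].round(3),o['opening'])
p,d=grab('top','t2');q,_=grab('side','s2')
A=cv2.resize(p[150:240,120:260,::-1],(700,450),interpolation=3)
cv2.imwrite('pics/s2c.png',cv2.resize(q[110:200,180:270,::-1],(600,600),interpolation=3))
E
```

```text
[0.5018 0.1294 0.153 ] [-1.21  0.36  0.9 ] [0.025 0.429 0.012] 0.48813447245625585
```

View pics/s2c.png

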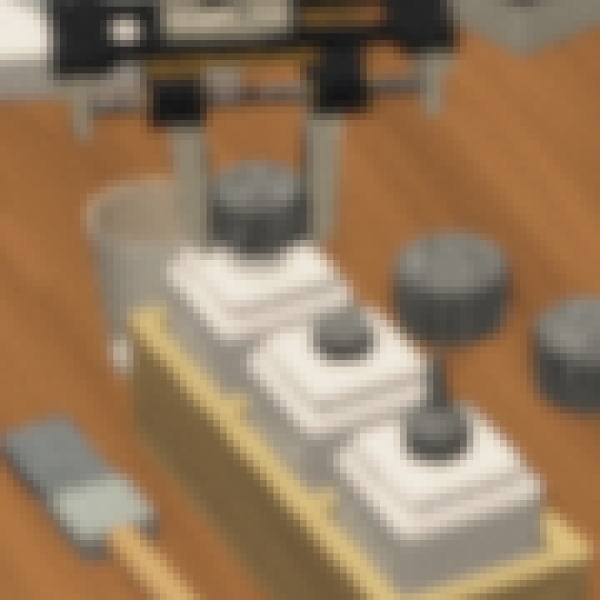

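The fingers hold the cap at (258,210) on both sides, clear of the shoulder. Next I press 5 mm.

{"api": "apply_moves", "payload": {
  "plan": [
    [0,0,0.02,0,0.4],
    [0,0,0.042,0,0.4],
    [0,0,0.042,0,0.4],
    [0,0,0.042,0,0.4],
    [0,0,0.042,0,0.4]
  ]
}}

```text
time_s: 6.15
tcp_pos: [0.5022, 0.1294, 0.1492]
tcp_rot: [-2.482, -1.924, -0.001]
wrist_force: [-3.7, 0.3, 9.6]
opening: 0.489
grip_force: 45.0
```

{"api": "apply_moves", "payload": {
  "plan": [
    [0,0,0.013,0,0.4],
    [0,0,0.013,0,0.4],
    [0,0,0.013,0,0.4],
    [0,0,0.013,0,0.4]
  ]
}}

```text
time_s: 6.55
tcp_pos: [0.5023, 0.1294, 0.1479]
tcp_rot: [-2.482, -1.924, -0.001]
wrist_force: [-3.7, 0.5, 11.2]
opening: 0.49
grip_force: 45.0
```

{"api": "apply_moves", "payload": {
  "plan": [
    [0,0,0,-0.03,0.4],
    [0,0,0,-0.06,0.4],
    [0,0,0,-0.09,0.4],
    [0,0,0,-0.12,0.4],
    [0,0,0,-0.12,0.4]
  ]
}}

```text
time_s: 7.05
tcp_pos: [0.5033, 0.1297, 0.1482]
tcp_rot: [2.076, 2.357, 0.005]
wrist_force: [-2.5, 0.9, 10.2]
opening: 0.494
grip_force: 45.0
```

```bash
python3 - <<'E'
from h import *
from scipy.spatial.transform import Rotation as Ro
o=env.observe();print(o['tcp_pos'].round(4),o['wrist_force'].round(2),o['torque'].round(3),Ro.from_rotvec(o['tcp_rot']).as_matrix().round(3),o['joint_positions'][6])
E
```

```text
[0.5033 0.1297 0.1482] [-2.54  0.86 10.16] [0.016 0.712 0.068] [[-0.127  0.992  0.003]
 [ 0.992  0.127  0.002]
 [ 0.001  0.003 -1.   ]] 0.07892867773341859
```

It turns freely while pressed. I'll press slightly more and complete the twist to about 72°.

{"api": "apply_moves", "payload": {
  "plan": [
    [0,0,0.008,0,0.4],
    [0,0,0.008,-0.04,0.4],
    [0,0,0.008,-0.08,0.4],
    [0,0,0.008,-0.12,0.4],
    [0,0,0.008,-0.16,0.4],
    [0,0,0.008,-0.2,0.4],
    [0,0,0.008,-0.24,0.4],
    [0,0,0.008,-0.28,0.4],
    [0,0,0.008,-0.28,0.4],
    [0,0,0.008,-0.28,0.4]
  ]
}}

```text
time_s: 8.05
tcp_pos: [0.5044, 0.1303, 0.1477]
tcp_rot: [0.876, 3.012, 0.006]
wrist_force: [-1.8, 1.4, 11.3]
opening: 0.494
grip_force: 45.0
```

```bash
python3 - <<'E'
from h import *
from scipy.spatial.transform import Rotation as Ro
o=env.observe();R=Ro.from_rotvec(o['tcp_rot']).as_matrix();print(o['tcp_pos'].round(4),o['wrist_force'].round(2),o['torque'].round(3),R.round(3))
x0=Ro.from_rotvec([-2.482,-1.924,-.001]).as_matrix()[:,0];print(np.degrees(np.arctan2(R[1,0],R[0,0])-np.arctan2(x0[1],x0[0])))
E
```

```text
[0.5044 0.1303 0.1477] [-1.83  1.36 11.27] [0.125 0.519 0.098] [[-0.844  0.536  0.005]
 [ 0.536  0.844  0.003]
 [-0.003  0.005 -1.   ]]
72.02234155501434
```

{"api": "apply_moves", "payload": {
  "plan": [
    [0,0,-0.03,0,0.4],
    [0,0,-0.06,0,0.4],
    [0,0,-0.1,0,0.4],
    [0,0,-0.14,0,0.4],
    [0,0,-0.18,0,0.4],
    [0,0,-0.18,0,0.4]
  ]
}}

```text
time_s: 8.65
tcp_pos: [0.5027, 0.1293, 0.1676]
tcp_rot: [0.877, 3.016, 0.001]
wrist_force: [0.4, -0.2, 0.6]
opening: 0.493
grip_force: 45.0
```

Free, with no pull on the wrist. Lifting on.

{"api": "apply_moves", "payload": {
  "plan": [
    [0,0,-0.1,0,0.4],
    [0,0,-0.22,0,0.4],
    [0,0,-0.36,0,0.4],
    [0,0,-0.5,0,0.4],
    [0,0,-0.62,0,0.4],
    [0,0,-0.7,0,0.4],
    [0,0,-0.74,0,0.4],
    [0,0,-0.74,0,0.4],
    [0,0,-0.74,0,0.4],
    [0,0,-0.74,0,0.4]
  ]
}}

```text
time_s: 9.65
tcp_pos: [0.5018, 0.1292, 0.2551]
tcp_rot: [-0.877, -3.015, 0.002]
wrist_force: [-0.0, 0.4, -0.6]
opening: 0.491
grip_force: 45.0
```

```bash
python3 - <<'E'
from h import *
o=env.observe();print(o['tcp_pos'].round(4),o['wrist_force'].round(2),np.abs(o['dq']).max())
p,d=grab('side','s3');P=cloud('side',d);Z=P[...,2]
b,e=np.load('pics/s2.npz')['p'],0
cv2.imwrite('pics/s3c.png',cv2.resize(p[90:200,180:290,::-1],(600,600),interpolation=3))
k=np.zeros_like(Z,bool);k[90:150,190:250]=1
near=(abs(P[...,0]-.5)<.03)&(abs(P[...,1]-.125)<.03)&k
for lo,hi in((.145,.16),(.232,.275)):
    q=P[near&(Z>lo)&(Z<hi)];print(len(q),q.mean(0).round(4) if len(q) else'',q.min(0).round(4),q.max(0).round(4))
E
```

```text
[0.5018 0.1292 0.2551] [-0.02  0.42 -0.63] 0.0020057002150111036
45 [0.5016 0.1266 0.1501] [0.4864 0.114  0.1457] [0.5185 0.1466 0.1561]
142 [0.4977 0.1107 0.2548] [0.4746 0.0951 0.232 ] [0.5286 0.1477 0.2749]
```

View pics/s3c.png

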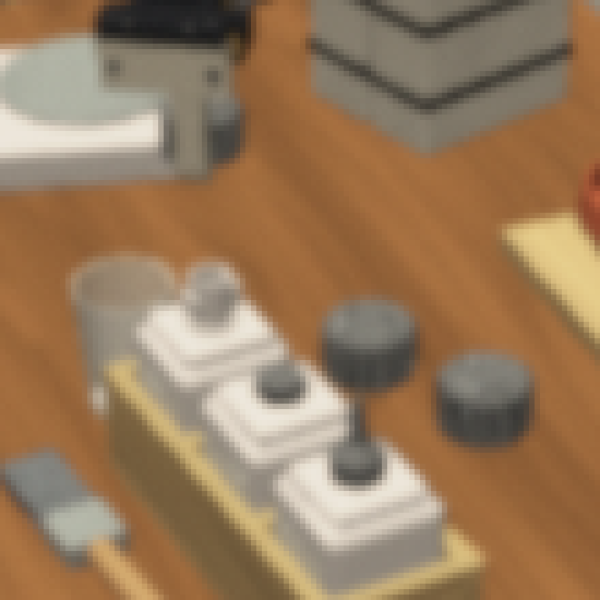

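The crop shows the open neck at (212,295), the bottle seated, and the grey cap held level between the fingers at about (215,130). The gap is about 8 cm. Nothing else has moved, so I'm handing in.

```bash
python3 -c "
from rig import env
print(env.close_job())"
```

```text
the job is handed in; nothing more can be done
None
```

The safety cap is off and the job is handed in: I pressed the cap about 5 mm, turned it 72° anticlockwise and lifted it. It is still gripped, level and still, about 8 cm above the open mouth. The bottle is seated in its well, and nothing else looked moved in the last side view.

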